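# Pack the claimed hair clips into the lost-property caddy

### The arm

A 7-joint arm with a two-finger parallel gripper is mounted at the origin on the work surface. World frame = base frame: x ahead of the robot, y to its left, z up, the work surface at z = 0. Lengths are in m, angles in rad, forces in N, time in s.
With the tool pointing down it reaches from about 0.4 to 0.85 m from the base axis. Payload 10.4 kg.
Tool frame: the origin (TCP) lies midway between the tips of the shut fingers; the grasp point (between the pads) lies 19 mm behind it; z points along the fingers, y is the line along which they close (so a half turn about z gives the same grasp; the last joint's range is limited). The gripper opens to 87 mm and grips with 3 to 60 N. Pads are 19 mm wide; open, the fingers measure 117 mm over their backs; the gripper's body (75 mm by 190 mm) begins 51 mm behind the grasp point.
Start: joints at [-1.271, 0.332, -0.065, 1.46, 0.022, 1.35, -0.088], TCP at [0.198, 0.593, 0.223] pointing down, gripper open.
Joint ranges: [-2.6, 2.6], [-0.5, 2.12], [-1.47, 1.34], [0.16, 2.42], [-1.27, 4.41], [0.06, 2.06], [-2.6, 2.6]. Speed limits (rad/s): [2.22, 2.22, 2.79, 2.79, 3.14, 3.14, 3.14].

### API

Orientations are given as a unit quaternion [x, y, z, w].
In Python, from bench import r gives the robot as it stands.
- The arm moves only by the tool carry_out, never from a script. Its argument "steps" is a list that holds one entry, the list of rows, each a list of 6 numbers: the shift along the tool's x, y, z in cm, then the turn, a rotation vector about the tool's x, y, z in rad. In form: [[[dx, dy, dz, wx, wy, wz], ...]]. A call has 1 to 20 rows; each row is the pose to reach, as a shift and turn from the pose commanded when the call began, along the tool's axes at that moment; what a row does not reach only later rows make up. A row lasts 1/12 s, in which the tool goes at most 41.7 mm and 7.16 degrees, less where a joint would pass 70% of its speed; a pose out of reach is approached as far as the arm can. A call with a gripper value outside its range is refused whole. "hand" is the closure, from -1 (fully open) to 1 (shut), set as the call begins (left out, the last holds). The fingers move at their own pace and stop on an object; "squeeze" is the grip in N (left out, the last holds). Time passes only in rows, so rows that repeat a pose let the fingers close. It gives the time, the measured TCP pose, the force, the opening and the grip force at its end, in the units of the state.
- r.read_state(): the state, without advancing time (a new reading comes with each control period).
- r.camera(name): name is "scene" or "top"; returns the picture (384x512x3 uint8, red, green, blue); there is no depth.
- r.camera_params(name): a dict with "fx", "fy", "cx", "cy" (pixels), "D" ([k1, k2, p1, p2, k3] as OpenCV has them; the pictures are not rectified), "view" (4x4, takes a point from world to camera coordinates). Camera axes: x right, y up, looking along -z (the intrinsics and any distortion apply to the point x, -y, -z); pixel columns grow to the right and rows downward; lengths in m; the calibration is good to about 2 mm. A picture is of the moment at which its call begins. camera_params takes no time and is no camera call.
- r.close_job(): hands the job in; it is judged then, once.
The state is a dict: "time": time; "joint_positions": joint angles; "joint_vel": joint speeds; "joint_torque": joint torques, N m; "ee_pos": TCP position; "eef_rot": TCP orientation; "ft_force": force on the tool from outside, world axes, zero at the start; "torque": the same for the moment, N m; "width": finger opening in m; "grip_force": force on a finger pad.
Only numpy, scipy, OpenCV 4.12 (cv2) and the standard library are available. Lean on these libraries where they do the work, as an engineer would, in place of code of your own. Each camera call takes 0.05 s, during which the arm holds its last target. There are 200 camera calls.

### The job

The owner is coming for the three silver hair clips in the lost property: lay each in the middle of its own insert in the dark caddy, flat and right way up - the long bar clip lengthwise in the long insert, the round clip in the round insert and the claw clip in the square insert. Leave the bicycle bell, the spanner, the toy phone and the toy tractor where they are.

Things in the scene. Friction and masses are not known exactly. Their poses are not given: they have to be found in the camera images.
- bar_clip_center (a point): Long bar hair clip of silver steel: a slim straight bar with a smooth arched top, 90 mm long (its x), 16 mm wide (y), 16 mm high; point at its centre, 8 mm above its underside; z up. Loose on the table, about 35 g.
- round_clip_center (a point): Round hair clip of silver steel: flat disc 46 mm across and 14 mm high with a ring of six dark beads and a stud on top (top at about 18 mm), and a flat tongue 12 mm wide, at 1 to 5 mm height, sticking out 16 mm along its +x; point on the disc's axis, 8 mm above its underside; z up. Loose, about 40 g; grip the disc across its y.
- claw_clip_center (a point): Claw hair clip of silver steel: 61 mm long (x), two upright rows of five teeth, 36 mm wide over the rows (y) up to 26 mm height, a hinge ridge above at 32 mm and two small thumb tabs in a V (26 mm long, up to 10 mm either side in y) to about 44 mm height; point at its centre, 22 mm above its underside; z up. Loose, about 50 g; grip across the rows of teeth.
- long_tray: Long insert of the caddy: shallow oblong tray 150 mm long (its y), 72 mm wide (x), walls 3 mm; fixed to the caddy, grey steel with a cork-coloured floor, rim top 11 mm and inner floor 3 mm above its underside. Origin: centre of its underside (5 mm above the table); z up. It may sit at the near, middle or far place of the caddy (106 mm apart in a row); the caddy is a fixed dark steel tray 344 x 172 mm with 12 mm high walls and a low wire handle at each end.
- round_tray: Round insert of the caddy: shallow round tray 102 mm across, walls 3 mm; fixed to the caddy, grey steel with a cork-coloured floor, rim top 11 mm and inner floor 3 mm above its underside. Origin: centre of its underside (5 mm above the table); z up. It may sit at the near, middle or far place of the caddy (106 mm apart in a row); the caddy is a fixed dark steel tray 344 x 172 mm with 12 mm high walls and a low wire handle at each end.
- square_tray: Square insert of the caddy: shallow square tray 96 x 96 mm, walls 3 mm; fixed to the caddy, grey steel with a cork-coloured floor, rim top 11 mm and inner floor 3 mm above its underside. Origin: centre of its underside (5 mm above the table); z up. It may sit at the near, middle or far place of the caddy (106 mm apart in a row); the caddy is a fixed dark steel tray 344 x 172 mm with 12 mm high walls and a low wire handle at each end.
- bell_center (a point): Bicycle bell of silver steel, not a clip: plain dome 54 mm across, 35 mm high, with a thumb lever 18 mm out along its +x; point 16 mm above its underside. Loose; stays.
- spanner_center (a point): Small double-ended bicycle spanner of silver steel, not a clip: 108 mm long (x), open jaws 26 mm wide at both ends, 8 mm thick; point at its centre. Loose; stays.
- phone_center (a point): Chunky yellow toy phone, 62 x 125 mm (long along its y), 44 mm high; point at its centre, 22 mm up. Loose; stays.
- tractor_center (a point): Blue die-cast toy tractor, 85 mm long (x), 58 mm wide, 56 mm high; point at its centre, 28 mm up. Loose; stays.

How it is judged:
By the outcome, as a careful person would: the job done as asked, in the order asked, and still so for the second after the job is handed in, with the robot touching nothing.
It also fails if it takes over 83 s, if anything falls off the work surface, if the arm or the gripper's body presses on something with over 40 N, if the wrist force passes 120 N, or if a joint passes its speed limit or range.

## Working session

There is one attempt and no reset: what is moved stays moved. The work goes in short steps, Python scripts to look and compute and a tool call to move; the robot and the scene stay as the last step left them, time stands still between calls to the robot, and variables do not carry over. Pictures are saved under pics/ and viewed, at most 14 in all, crops included, and the job is handed in when it is done.

Besides the shell and the picture viewer there is one more tool, called after ">>>" in YAML: its name, and indented under it one key for each argument. carry_out: Moves the arm, as the interface text tells. Its arguments: {"type":"object","properties":{"steps":{"type":"array","items":{"type":"array","items":{"type":"array","items":{"type":"number"}}}},"hand":{"type":"number"},"squeeze":{"type":"number"}},"required":["steps"]}

```bash
ls; mkdir -p pics; python3 - <<'E'
from bench import r
import cv2,json
for n in("scene","top"):
    im=r.camera(n); cv2.imwrite(f"pics/{n}0.png",im[:,:,::-1]); p=r.camera_params(n); print(n,{k:(v.tolist() if hasattr(v,'tolist') else v) for k,v in p.items()})
s=r.read_state(); print(s['time'],s['ee_pos'],s['eef_rot'],s['width'])
E
```

```text
pics
scene {'fx': 381.9081123954523, 'fy': 381.9081123954523, 'cx': 255.54607710874922, 'cy': 195.87334674555143, 'D': [0.014171865489841817, 0.0, 0.0, 0.0, 0.0], 'view': [[0.5674328344301932, 0.8233704513883351, 0.009004342901379622, -0.34496765601021473], [-0.5194972999414254, 0.3494889352331208, 0.7797307480811492, 0.23103861001174011], [0.638860339795863, -0.4471225603010751, 0.6260502234691128, -1.16314258186201], [0.0, 0.0, 0.0, 1.0]]}
top {'fx': 482.96872464458374, 'fy': 482.96872464458374, 'cx': 262.4052820968288, 'cy': 187.5413619223137, 'D': [-0.0771885743427849, 0.0, 0.0, 0.0, 0.0], 'view': [[-0.014474917804019511, -0.9998942394622035, -0.0014094839014385265, 0.04048470562544666], [0.9980510748627984, -0.014533780668578158, 0.06068625202375074, -0.5385497575749412], [-0.06070031894297927, -0.0005283084129547091, 0.9981558957249319, -1.1115406356604067], [0.0, 0.0, 0.0, 1.0]]}
0.1 [0.19816609 0.5923785  0.22181325] [ 1.60697709e-01  9.87003452e-01 -6.52062353e-04 -7.87650715e-05] 0.08707470134292286
```

View pics/top0.png

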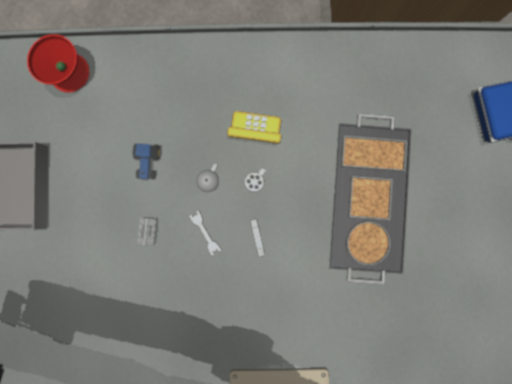

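View pics/scene0.png

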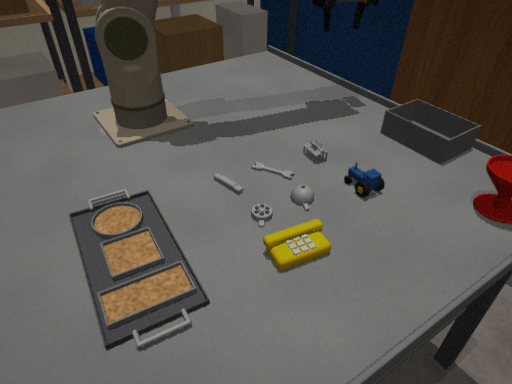

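The top view shows the bar at (257,238), the round clip at (255,181) with its tongue up-right, and the claw at (147,231). The inserts run long (374,154), square (371,199), round (368,243). The scene view agrees. Next I'll measure these.

```bash
cat > h.py <<'E'
import numpy as np,cv2
from bench import r
def ray(n,px):
    p=r.camera_params(n);K=np.array([[p['fx'],0,p['cx']],[0,p['fy'],p['cy']],[0,0,1]])
    u=cv2.undistortPoints(np.float64(px).reshape(-1,1,2),K,np.array(p['D'])).reshape(-1,2)
    V=np.array(p['view']);d=np.c_[u[:,0],-u[:,1],-np.ones(len(u))]@V[:3,:3]
    return -V[:3,:3].T@V[:3,3],d
def plane(n,px,z):
    o,d=ray(n,px);return o+d*((z-o[2])/d[:,2])[:,None]
def proj(n,P):
    p=r.camera_params(n);K=np.array([[p['fx'],0,p['cx']],[0,p['fy'],p['cy']],[0,0,1]]);V=np.array(p['view'])
    q=np.atleast_2d(P)@V[:3,:3].T+V[:3,3];q=q*[1,-1,-1]
    return cv2.projectPoints(q,np.zeros(3),np.zeros(3),K,np.array(p['D']))[0].reshape(-1,2)
E
python3 - <<'E'
from h import *
im=cv2.imread('pics/top0.png')
a=cv2.resize(im[155:275,130:290],(800,600),interpolation=cv2.INTER_CUBIC);cv2.imwrite('pics/c1.png',a)
hsv=cv2.cvtColor(im,cv2.COLOR_BGR2HSV)
# cork floors
m=cv2.inRange(hsv,(5,70,90),(25,255,255));m[:,:325]=0;m[:,420:]=0;m[:110]=0;m[290:]=0
m=cv2.morphologyEx(m,cv2.MORPH_CLOSE,np.ones((5,5)))
for c in cv2.findContours(m,0,2)[0]:
    if cv2.contourArea(c)<300: continue
    (cx,cy),wh,an=cv2.minAreaRect(c)
    b=plane('top',cv2.boxPoints(((cx,cy),wh,an)),.008)
    print('cork',np.round((cx,cy),1),an,b.mean(0).round(4),np.linalg.norm(np.diff(b[:,:2],axis=0),axis=1).round(4),[(round(float(np.degrees(np.arctan2(v[1],v[0]))),1)) for v in np.diff(b[:3,:2],axis=0)])
g=cv2.cvtColor(im,cv2.COLOR_BGR2GRAY).astype(int);bg=cv2.medianBlur(g.astype(np.uint8),51).astype(int)
d=(g-bg>18).astype(np.uint8)*255
for nm,(x0,y0,x1,y1),z in(('bar',(245,212,275,262),.012),('round',(240,164,272,196),.014),('claw',(134,212,162,250),.026),('bell',(194,160,222,195),.01),('spanner',(185,205,225,258),.008)):
    k=np.zeros_like(d);k[y0:y1,x0:x1]=d[y0:y1,x0:x1]
    ys,xs=np.nonzero(k);(cx,cy),wh,an=cv2.minAreaRect(np.c_[xs,ys].astype(np.int32))
    b=plane('top',cv2.boxPoints(((cx,cy),wh,an)),z)
    print(nm,len(xs),np.round((cx,cy),1),b.mean(0).round(4),np.linalg.norm(np.diff(b[:,:2],axis=0),axis=1).round(4),[(round(float(np.degrees(np.arctan2(v[1],v[0]))),1)) for v in np.diff(b[:3,:2],axis=0)])
E
```

```text
cork [368.  242.5] 90.0 [ 0.4068 -0.2134  0.008 ] [0.09   0.0914 0.0897] [-91.0, 178.5]
cork [370.4 197.7] 4.085616588592529 [ 0.512  -0.2217  0.008 ] [0.0888 0.0895 0.089 ] [-5.5, -94.9]
cork [373.8 153.1] 4.573921203613281 [ 0.6178 -0.2331  0.008 ] [0.0648 0.1443 0.0651] [-6.1, -95.2]
bar 214 [257.  237.5] [0.4229 0.047  0.012 ] [0.0142 0.0846 0.0141] [-76.8, -166.7]
round 215 [254.3 178.7] [0.5602 0.0514 0.014 ] [0.0554 0.0436 0.0554] [-9.4, -99.6]
claw 26 [142.5 231.2] [0.4413 0.3119 0.026 ] [0.0538 0.0149 0.0538] [-6.9, -97.3]
bell 106 [207.9 173.7] [0.574  0.1607 0.01  ] [0.0563 0.0233 0.0563] [-21.0, -111.5]
spanner 302 [204.6 232.7] [0.4355 0.1698 0.008 ] [0.0254 0.1063 0.0252] [-60.8, -150.5]
```

View pics/c1.png

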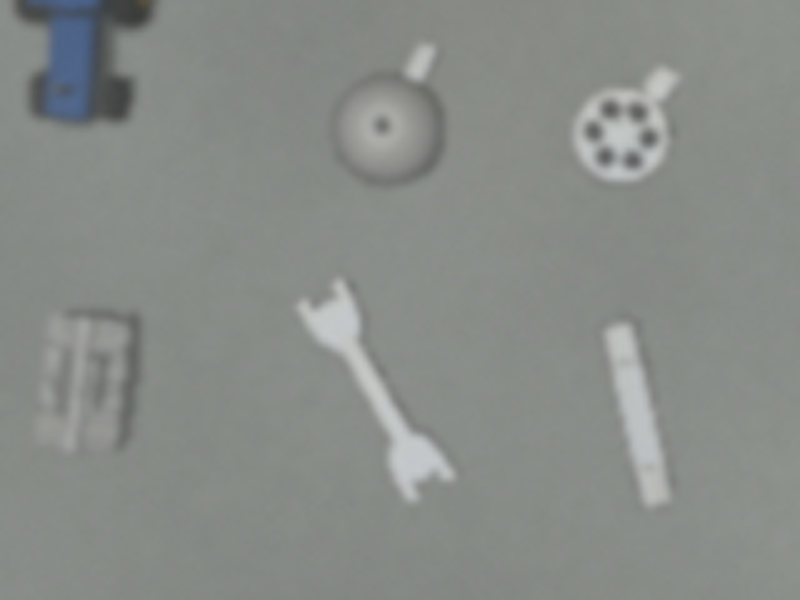

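Bar, spanner and trays come out at the sizes given. I'll refine the round disc and the claw ridge from the crop (disc centre (620,135), ridge (82,318)–(75,450)) and check all three clips in the scene view.

```bash
python3 - <<'E'
from h import *
f=lambda u,v:((u+.5)/5-.5+130,(v+.5)/5-.5+155)
R=plane('top',[f(620,135),f(668,78)],.014);T=plane('top',[f(668,78)],.005)[0];print('round',R.round(4),np.degrees(np.arctan2(*(T-R[0])[[1,0]])),np.linalg.norm((T-R[0])[:2]))
C=plane('top',[f(82,318),f(75,450)],.032);print('claw',C.round(4),C.mean(0).round(4),np.degrees(np.arctan2(*(C[0]-C[1])[[1,0]])),np.linalg.norm(C[0]-C[1]))
B=plane('top',[f(620,326),f(657,503)],.014);print('bar',B.mean(0).round(4),np.degrees(np.arctan2(*(B[0]-B[1])[[1,0]])))
im=cv2.imread('pics/scene0.png');x0,y0=200,130
a=cv2.resize(im[130:235,200:340],(800,600),interpolation=cv2.INTER_CUBIC)
P=np.vstack([R[:1],C,B,C.mean(0)])
for q in proj('scene',P):
    u=((q-[x0,y0]+.5)*5.714).astype(int);cv2.drawMarker(a,tuple(map(int,u)),(0,0,255),0,12,1)
cv2.imwrite('pics/c2.png',a)
E
```

```text
round [[0.5535 0.0531 0.014 ]
 [0.5799 0.0302 0.014 ]] -39.922676012371454 0.03566613003515071
claw [[0.4712 0.3021 0.032 ]
 [0.4106 0.3055 0.032 ]] [0.4409 0.3038 0.032 ] -3.255126985371358 0.06072718841748488
bar [0.423  0.0462 0.014 ] 11.036372616444043
```

View pics/c2.png

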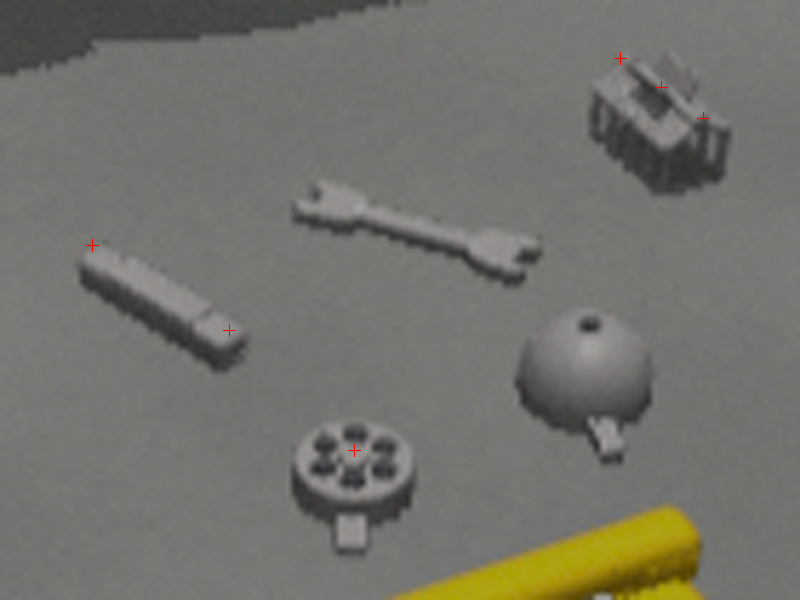

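The scene view confirms the clips to about 2–3 mm, with markers just up from the bar ends, on the disc stud and on the claw ridge. I'll start with the bar.

```bash
cat > go.py <<'E'
import sys
from h import *
from scipy.spatial.transform import Rotation as Q
def go(x,y,z,a):
    s=r.read_state();R=Q.from_quat(s['eef_rot']);t=np.radians(a)
    # tool y along angle a, z down, x = y cross z
    Y=np.array([np.cos(t),np.sin(t),0]);Z=np.array([0,0,-1.]);G=Q.from_matrix(np.c_[np.cross(Y,Z),Y,Z])
    d=R.inv().apply(np.array([x,y,z])-s['ee_pos'])*100
    y0=R.apply([0,1,0])
    print('t',round(s['time'],2),'pos',s['ee_pos'].round(4),'yang',round(np.degrees(np.arctan2(y0[1],y0[0])),2),'w',round(s['width'],4),'F',np.round(s['ft_force'],1),'j7',round(s['joint_positions'][6],2));print('shift',d.round(2),'turn',(R.inv()*G).as_rotvec().round(3))
if __name__=='__main__': go(*map(float,sys.argv[1:]))
E
python3 go.py .423 .0466 .12 -77.5
```

```text
t 0.1 pos [0.1982 0.5924 0.2218] yang 71.51 w 0.0871 F [-0.5 -0.3 -1.1] j7 -0.09
shift [-38.63 -44.61  10.24] turn [-0.000e+00  2.000e-03  2.601e+00]
```

>>> carry_out:
  steps:
    - [[-38.6, -44.6, 8, 0, 0, 2.6], [-38.6, -44.6, 8, 0, 0, 2.6], [-38.6, -44.6, 8, 0, 0, 2.6], [-38.6, -44.6, 8, 0, 0, 2.6], [-38.6, -44.6, 8, 0, 0, 2.6], [-38.6, -44.6, 8, 0, 0, 2.6], [-38.6, -44.6, 8, 0, 0, 2.6], [-38.6, -44.6, 8, 0, 0, 2.6], [-38.6, -44.6, 8, 0, 0, 2.6], [-38.6, -44.6, 8, 0, 0, 2.6], [-38.6, -44.6, 8, 0, 0, 2.6], [-38.6, -44.6, 8, 0, 0, 2.6], [-38.6, -44.6, 8, 0, 0, 2.6], [-38.6, -44.6, 8, 0, 0, 2.6], [-38.6, -44.6, 8, 0, 0, 2.6], [-38.6, -44.6, 8, 0, 0, 2.6], [-38.6, -44.6, 8, 0, 0, 2.6], [-38.6, -44.6, 8, 0, 0, 2.6], [-38.6, -44.6, 8, 0, 0, 2.6], [-38.6, -44.6, 8, 0, 0, 2.6]]
  hand: -0.2
  squeeze: 20

```text
time: 1.77
ee_pos: [0.4226, 0.0472, 0.1423]
eef_rot: [0.988, 0.156, -0.0, -0.0]
ft_force: [-0.8, -0.1, 0.5]
width: 0.0523
grip_force: 0.0
```

```bash
python3 go.py .423 .0466 .06 -77.5
```

```text
t 1.77 pos [0.4226 0.0472 0.1423] yang -72.1 w 0.0523 F [-0.8 -0.1  0.5] j7 -1.5
shift [0.02 0.07 8.23] turn [-0.     0.001  0.094]
```

>>> carry_out:
  steps:
    - [[0, 0, 3.5, 0, 0, 0.09], [0, 0, 7, 0, 0, 0.09], [0, 0, 8.2, 0, 0, 0.09], [0, 0, 8.2, 0, 0, 0.09], [0, 0, 8.2, 0, 0, 0.09]]

```text
time: 2.18
ee_pos: [0.4225, 0.0471, 0.0604]
eef_rot: [0.993, 0.114, -0.001, 0.0]
ft_force: [0.4, -0.3, 0.7]
width: 0.0522
grip_force: 0.0
```

```bash
python3 - <<'E'
from h import *
im=r.camera('scene');cv2.imwrite('pics/s1.png',cv2.resize(im[80:260,130:370,::-1],(800,600),interpolation=cv2.INTER_CUBIC))
E
python3 go.py .423 .0466 .004 -77.5
```

```text
t 2.23 pos [0.4233 0.0474 0.0613] yang -76.89 w 0.0525 F [-0.  -0.7 -0.1] j7 -1.53
shift [-0.05  0.07  5.73] turn [ 0.    -0.001  0.011]
```

View pics/s1.png

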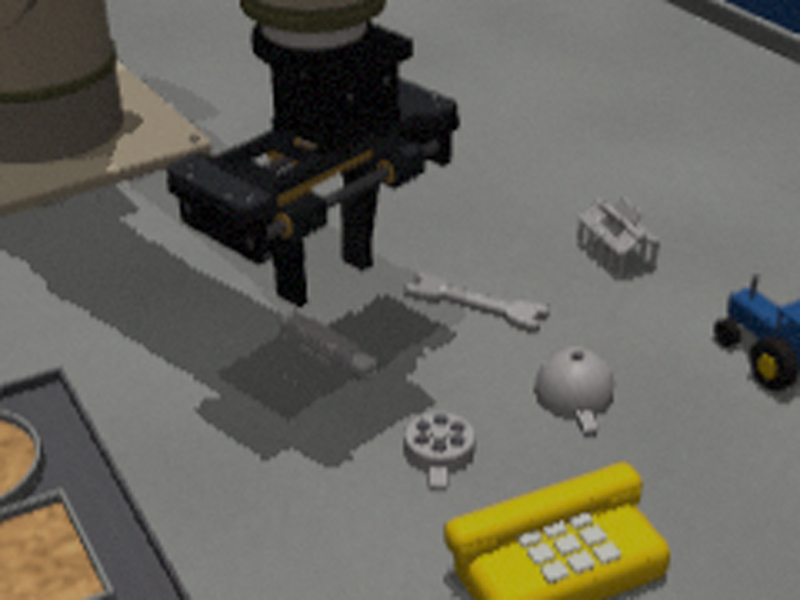

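The gripper sits over the bar (crop ~(330,345)) with the fingers at (290,290) and (355,255) aligned across it. Going down.

>>> carry_out:
  steps:
    - [[0, 0, 2, 0, 0, 0.01], [0, 0, 4, 0, 0, 0.01], [0, 0, 5, 0, 0, 0.01], [0, 0, 5.6, 0, 0, 0.01], [0, 0, 5.6, 0, 0, 0.01], [0, 0, 5.6, 0, 0, 0.01]]

```text
time: 2.73
ee_pos: [0.4234, 0.0474, 0.0053]
eef_rot: [0.994, 0.109, 0.0, -0.0]
ft_force: [0.4, 0.9, 0.0]
width: 0.0523
grip_force: 0.0
```

>>> carry_out:
  steps:
    - [[0, 0, 0, 0, 0, 0], [0, 0, 0, 0, 0, 0], [0, 0, 0, 0, 0, 0], [0, 0, 0, 0, 0, 0], [0, 0, 0, 0, 0, 0], [0, 0, 0, 0, 0, 0], [0, 0, 0, 0, 0, 0], [0, 0, 0, 0, 0, 0]]
  hand: 1
  squeeze: 20

```text
time: 3.4
ee_pos: [0.4229, 0.0473, 0.0046]
eef_rot: [0.994, 0.109, 0.0, -0.0]
ft_force: [-0.1, -0.8, 2.1]
width: 0.0153
grip_force: 20.0
```

Gripped at 15.3 mm (nominal 16). Lifting, then moving to above the long tray.

>>> carry_out:
  steps:
    - [[0, 0, -3, 0, 0, 0], [0, 0, -6, 0, 0, 0], [0, 0, -9, 0, 0, 0], [0, 0, -9, 0, 0, 0]]

```text
time: 3.73
ee_pos: [0.4258, 0.0479, 0.0993]
eef_rot: [0.994, 0.109, 0.004, -0.001]
ft_force: [1.6, 1.4, 0.1]
width: 0.0155
grip_force: 20.0
```

```bash
python3 go.py .6178 -.2331 .07 -5.3
```

```text
t 3.73 pos [0.4258 0.0479 0.0993] yang -77.49 w 0.0155 F [1.6 1.4 0.1] j7 -1.57
shift [12.64 31.6   2.98] turn [ 0.003 -0.007 -1.26 ]
```

>>> carry_out:
  steps:
    - [[3, 7, 0, 0, 0, -0.3], [6, 14, 0, 0, 0, -0.6], [9, 21, 0, 0, 0, -0.9], [12.6, 28, 0, 0, 0, -1.26], [12.6, 31.6, 1, 0, 0, -1.26], [12.6, 31.6, 2, 0, 0, -1.26], [12.6, 31.6, 2.5, 0, 0, -1.26], [12.6, 31.6, 2.5, 0, 0, -1.26], [12.6, 31.6, 2.5, 0, 0, -1.26], [12.6, 31.6, 2.5, 0, 0, -1.26], [12.6, 31.6, 2.5, 0, 0, -1.26], [12.6, 31.6, 2.5, 0, 0, -1.26], [12.6, 31.6, 2.5, 0, 0, -1.26], [12.6, 31.6, 2.5, 0, 0, -1.26]]

```text
time: 4.9
ee_pos: [0.6142, -0.2336, 0.0688]
eef_rot: [0.74, 0.673, -0.0, -0.0]
ft_force: [-0.1, 0.7, 0.1]
width: 0.0152
grip_force: 20.0
```

```bash
python3 - <<'E'
from h import *
im=r.camera('scene');cv2.imwrite('pics/s2.png',cv2.resize(im[170:350,40:280,::-1],(800,600),interpolation=cv2.INTER_CUBIC))
E
python3 go.py .6178 -.2331 .013 -5.3
```

```text
t 4.95 pos [ 0.6143 -0.2334  0.0691] yang -5.39 w 0.0155 F [-0.2  0.4  0.1] j7 0.38
shift [0.06 0.35 5.61] turn [-0.    -0.    -0.002]
```

View pics/s2.png

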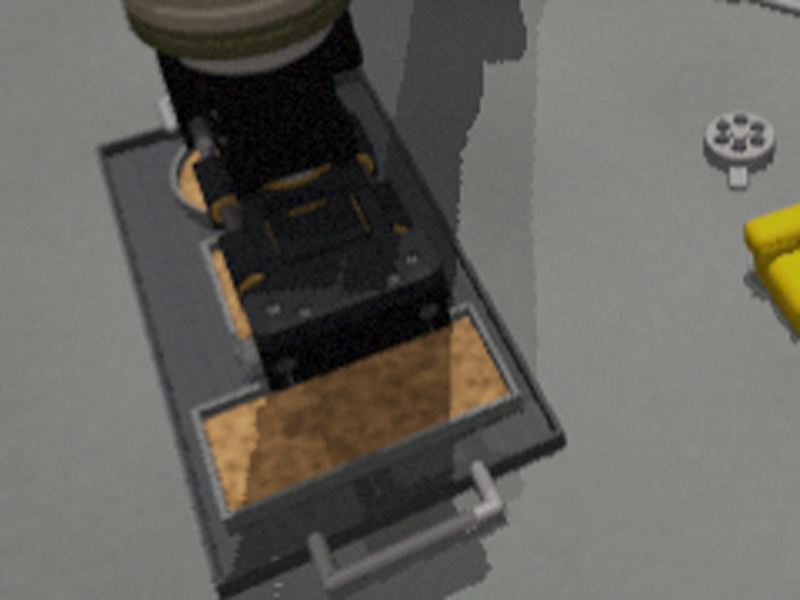

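The gripper body hides the bar, and the long tray lies right under it (crop ~(355,415)). Lowering with the 3.5 mm correction.

>>> carry_out:
  steps:
    - [[0.06, 0.35, 2, 0, 0, 0], [0.06, 0.35, 4, 0, 0, 0], [0.06, 0.35, 5, 0, 0, 0], [0.06, 0.35, 5.4, 0, 0, 0], [0.06, 0.35, 5.6, 0, 0, 0], [0.06, 0.35, 5.6, 0, 0, 0], [0.06, 0.35, 5.6, 0, 0, 0]]

```text
time: 5.53
ee_pos: [0.6185, -0.2337, 0.0145]
eef_rot: [0.739, 0.674, 0.0, 0.001]
ft_force: [0.1, -0.2, -0.6]
width: 0.0156
grip_force: 20.0
```

```bash
python3 go.py .6178 -.2331 .0125 -5.3
```

```text
t 5.53 pos [ 0.6185 -0.2337  0.0145] yang -5.29 w 0.0156 F [ 0.1 -0.2 -0.6] j7 0.4
shift [ 0.05 -0.08  0.2 ] turn [0.001 0.    0.   ]
```

>>> carry_out:
  steps:
    - [[0, 0, 0.1, 0, 0, 0], [0, 0, 0.2, 0, 0, 0], [0, 0, 0.2, 0, 0, 0], [0, 0, 0.2, 0, 0, 0]]

```text
time: 5.87
ee_pos: [0.6185, -0.2337, 0.0127]
eef_rot: [0.739, 0.674, 0.001, 0.001]
ft_force: [-1.3, 0.5, 6.1]
width: 0.0158
grip_force: 20.0
```

>>> carry_out:
  steps:
    - [[0, 0, 0, 0, 0, 0], [0, 0, 0, 0, 0, 0], [0, 0, 0, 0, 0, 0], [0, 0, 0, 0, 0, 0], [0, 0, -1, 0, 0, 0], [0, 0, -3, 0, 0, 0], [0, 0, -6, 0, 0, 0], [0, 0, -10, 0, 0, 0], [0, 0, -10, 0, 0, 0]]
  hand: 0.42

```text
time: 6.62
ee_pos: [0.6214, -0.2354, 0.1203]
eef_rot: [0.739, 0.674, 0.003, 0.005]
ft_force: [0.7, -1.6, 1.4]
width: 0.0256
grip_force: 0.0
```

```bash
python3 go.py .5535 .053 .08 50
```

```text
t 6.62 pos [ 0.6214 -0.2354  0.1203] yang -5.3 w 0.0256 F [ 0.7 -1.6  1.4] j7 0.36
shift [28.1  -9.47  3.87] turn [ 0.009  0.007 -0.965]
```

>>> carry_out:
  steps:
    - [[7, -2.3, 0, 0, 0, -0.24], [14, -4.7, 0, 0, 0, -0.48], [21, -7, 0.5, 0, 0, -0.72], [28.1, -9.5, 1.5, 0, 0, -0.96], [28.1, -9.5, 3, 0, 0, -0.96], [28.1, -9.5, 3, 0, 0, -0.96], [28.1, -9.5, 3, 0, 0, -0.96], [28.1, -9.5, 3, 0, 0, -0.96], [28.1, -9.5, 3, 0, 0, -0.96], [28.1, -9.5, 3, 0, 0, -0.96], [28.1, -9.5, 3, 0, 0, -0.96]]
  hand: -0.6

```text
time: 7.53
ee_pos: [0.5498, 0.0537, 0.0822]
eef_rot: [0.346, 0.938, 0.0, 0.001]
ft_force: [-0.3, -0.6, 0.6]
width: 0.0695
grip_force: 0.0
```

```bash
python3 - <<'E'
from h import *
im=r.camera('top')[:,:,::-1].copy()
a=cv2.resize(im[110:290,180:420],(800,600),interpolation=cv2.INTER_CUBIC);cv2.imwrite('pics/t2.png',a)
g=cv2.cvtColor(im,cv2.COLOR_BGR2HSV)
k=((g[...,1]<60)&(g[...,2]>130)).astype(np.uint8)
k[:,:345]=0;k[:,403:]=0;k[:140]=0;k[167:]=0
n,l,st,ce=cv2.connectedComponentsWithStats(k);i=1+st[1:,4].argmax() if n>1 else 0
ys,xs=np.nonzero(l==i);(c,wh,an)=cv2.minAreaRect(np.c_[xs,ys].astype(np.int32));b=plane('top',cv2.boxPoints((c,wh,an)),.022)
print(st[i],c,wh,an,b.mean(0),np.linalg.norm(np.diff(b,axis=0),axis=1))
E
python3 go.py .5535 .053 .005 50
```

```text
[356 148  38  10 258] (374.38555908203125, 152.43084716796875) (37.20115280151367, 7.097325801849365) 4.573921203613281 [ 0.61737402 -0.23108648  0.022     ] [0.01676629 0.08784561 0.01680649]
t 7.58 pos [0.5498 0.0534 0.0821] yang 49.5 w 0.0696 F [ 0.6 -0.1  0.1] j7 0.74
shift [-0.3   0.21  7.71] turn [ 0.     0.001 -0.009]
```

View pics/t2.png

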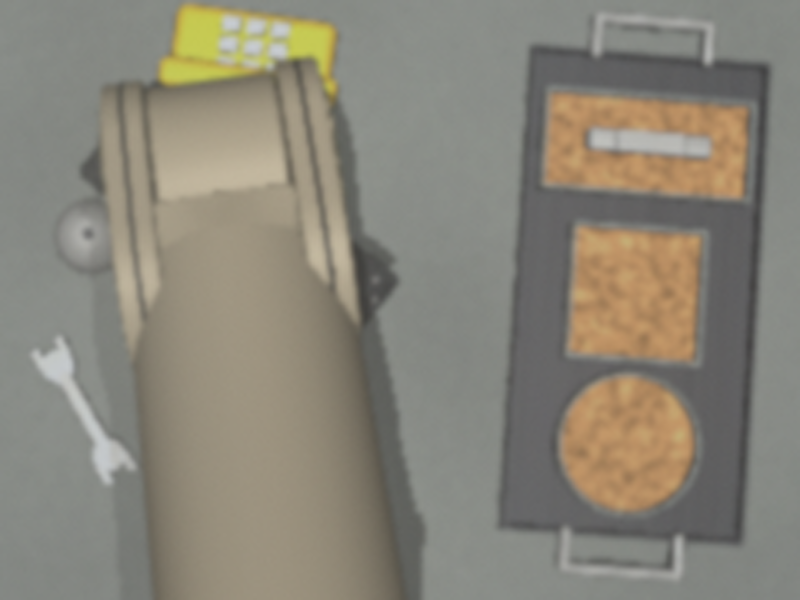

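The bar lies in the long insert (crop (648,143)), about 2 mm off centre. Next is the round clip: correct position and go down.

>>> carry_out:
  steps:
    - [[-0.3, 0.2, 2.5, 0, 0, 0], [-0.3, 0.2, 5, 0, 0, 0], [-0.3, 0.2, 6.5, 0, 0, 0], [-0.3, 0.2, 7.5, 0, 0, 0], [-0.3, 0.2, 7.6, 0, 0, 0], [-0.3, 0.2, 7.6, 0, 0, 0]]

```text
time: 8.08
ee_pos: [0.553, 0.0539, 0.0057]
eef_rot: [0.345, 0.939, -0.0, -0.0]
ft_force: [-0.4, -0.7, 0.9]
width: 0.0693
grip_force: 0.0
```

>>> carry_out:
  steps:
    - [[0, 0, 0, 0, 0, 0], [0, 0, 0, 0, 0, 0], [0, 0, 0, 0, 0, 0], [0, 0, 0, 0, 0, 0], [0, 0, 0, 0, 0, 0], [0, 0, 0, 0, 0, 0], [0, 0, 0, 0, 0, 0]]
  hand: 1
  squeeze: 20

```text
time: 8.67
ee_pos: [0.5531, 0.0547, 0.006]
eef_rot: [0.344, 0.939, 0.0, 0.0]
ft_force: [-0.9, 0.6, 5.9]
width: 0.0452
grip_force: 20.0
```

```bash
python3 go.py .4068 -.2134 .08 50
```

```text
t 8.67 pos [0.5531 0.0547 0.006 ] yang 49.74 w 0.0452 F [-0.9  0.6  5.9] j7 0.76
shift [ -6.17 -29.91  -7.41] turn [ 0.001  0.    -0.005]
```

>>> carry_out:
  steps:
    - [[0, 0, -3, 0, 0, 0], [0, 0, -6, 0, 0, 0], [0, 0, -8.5, 0, 0, 0], [-1.5, -7.5, -8.5, 0, 0, 0], [-3, -15, -8.5, 0, 0, 0], [-4.5, -22, -8.5, 0, 0, 0], [-5.5, -27, -8, 0, 0, 0], [-6.2, -29.9, -7.4, 0, 0, 0], [-6.2, -29.9, -7.4, 0, 0, 0], [-6.2, -29.9, -7.4, 0, 0, 0], [-6.2, -29.9, -7.4, 0, 0, 0], [-6.2, -29.9, -7.4, 0, 0, 0], [-6.2, -29.9, -7.4, 0, 0, 0], [-6.2, -29.9, -7.4, 0, 0, 0]]

```text
time: 9.83
ee_pos: [0.4074, -0.2126, 0.0795]
eef_rot: [0.344, 0.939, 0.0, 0.0]
ft_force: [0.7, -0.4, -0.7]
width: 0.0451
grip_force: 20.0
```

```bash
python3 go.py .4068 -.2134 .014 50
```

```text
t 9.83 pos [ 0.4074 -0.2126  0.0795] yang 49.8 w 0.0451 F [ 0.7 -0.4 -0.7] j7 1.3
shift [-0.01 -0.1   6.55] turn [ 0.    -0.    -0.004]
```

>>> carry_out:
  steps:
    - [[0.1, -0.1, 2.5, 0, 0, 0], [0.1, -0.1, 4.5, 0, 0, 0], [0.1, -0.1, 5.8, 0, 0, 0], [0.1, -0.1, 6.3, 0, 0, 0], [0.1, -0.1, 6.5, 0, 0, 0], [0.1, -0.1, 6.6, 0, 0, 0], [0.1, -0.1, 6.6, 0, 0, 0], [0.1, -0.1, 6.6, 0, 0, 0]]

```text
time: 10.5
ee_pos: [0.4064, -0.2134, 0.0142]
eef_rot: [0.344, 0.939, 0.0, 0.001]
ft_force: [0.0, 0.6, -1.3]
width: 0.0453
grip_force: 20.0
```

>>> carry_out:
  steps:
    - [[0, 0, 0.1, 0, 0, 0], [0, 0, 0.15, 0, 0, 0], [0, 0, 0.15, 0, 0, 0]]

```text
time: 10.75
ee_pos: [0.4066, -0.2136, 0.0136]
eef_rot: [0.344, 0.939, 0.0, 0.001]
ft_force: [-4.7, 4.2, 17.9]
width: 0.0454
grip_force: 20.0
```

Contact with the floor. Opening partway (about 54 mm) and rising.

>>> carry_out:
  steps:
    - [[0, 0, 0, 0, 0, 0], [0, 0, 0, 0, 0, 0], [0, 0, 0, 0, 0, 0], [0, 0, 0, 0, 0, 0], [0, 0, -1, 0, 0, 0], [0, 0, -3, 0, 0, 0], [0, 0, -6, 0, 0, 0], [0, 0, -10, 0, 0, 0], [0, 0, -10, 0, 0, 0]]
  hand: -0.26

```text
time: 11.5
ee_pos: [0.4085, -0.2154, 0.1189]
eef_rot: [0.345, 0.939, 0.0, 0.005]
ft_force: [1.5, -0.9, 0.2]
width: 0.0546
grip_force: 0.0
```

```bash
python3 go.py .441 .304 .09 84.7
```

```text
t 11.5 pos [ 0.4085 -0.2154  0.1189] yang 49.68 w 0.0546 F [ 1.5 -0.9  0.2] j7 1.28
shift [31.16 41.69  2.79] turn [ 0.001  0.009 -0.611]
```

>>> carry_out:
  steps:
    - [[31.1, 41.7, 0, 0, 0, -0.61], [31.1, 41.7, 0, 0, 0, -0.61], [31.1, 41.7, 0, 0, 0, -0.61], [31.1, 41.7, 0, 0, 0, -0.61], [31.1, 41.7, 0, 0, 0, -0.61], [31.1, 41.7, 0, 0, 0, -0.61], [31.1, 41.7, 0, 0, 0, -0.61], [31.1, 41.7, 0, 0, 0, -0.61], [31.1, 41.7, 0, 0, 0, -0.61], [31.1, 41.7, 0, 0, 0, -0.61], [31.1, 41.7, 0, 0, 0, -0.61], [31.1, 41.7, 0, 0, 0, -0.61], [31.1, 41.7, 0, 0, 0, -0.61], [31.1, 41.7, 2, 0, 0, -0.61], [31.1, 41.7, 2.5, 0, 0, -0.61], [31.1, 41.7, 2.5, 0, 0, -0.61], [31.1, 41.7, 2.5, 0, 0, -0.61]]
  hand: -0.6

```text
time: 12.92
ee_pos: [0.4378, 0.3043, 0.0874]
eef_rot: [0.047, 0.999, -0.0, -0.0]
ft_force: [-0.8, 0.3, 0.5]
width: 0.0695
grip_force: 0.0
```

```bash
python3 - <<'E'
from h import *
a=r.camera('top')[:,:,::-1];b=r.camera('scene')[:,:,::-1]
A=cv2.resize(a[125:285,300:420],(450,600),interpolation=cv2.INTER_CUBIC);B=cv2.resize(b[70:230,240:333],(349,600),interpolation=cv2.INTER_CUBIC)
cv2.imwrite('pics/m3.png',np.hstack([A,B]));cv2.imwrite('pics/top3.png',a)
g=cv2.cvtColor(a.copy(),cv2.COLOR_BGR2HSV);k=((g[...,1]<60)&(g[...,2]>120)).astype(np.uint8)
n=np.zeros_like(k);c=proj('top',[.4068,-.2134,.008])[0].astype(int);cv2.circle(n,tuple(map(int,c)),18,1,-1);k&=n
ys,xs=np.nonzero(k);print(len(xs),plane('top',[(xs.mean(),ys.mean())],.02))
E
python3 go.py .441 .304 .005 84.7
```

```text
340 [[ 0.41113343 -0.21513218  0.02      ]]
t 13.02 pos [0.4383 0.3048 0.0881] yang 84.6 w 0.0699 F [-0.   0.2 -0.5] j7 0.76
shift [-0.27 -0.06  8.31] turn [ 0.     0.001 -0.002]
```

View pics/m3.png

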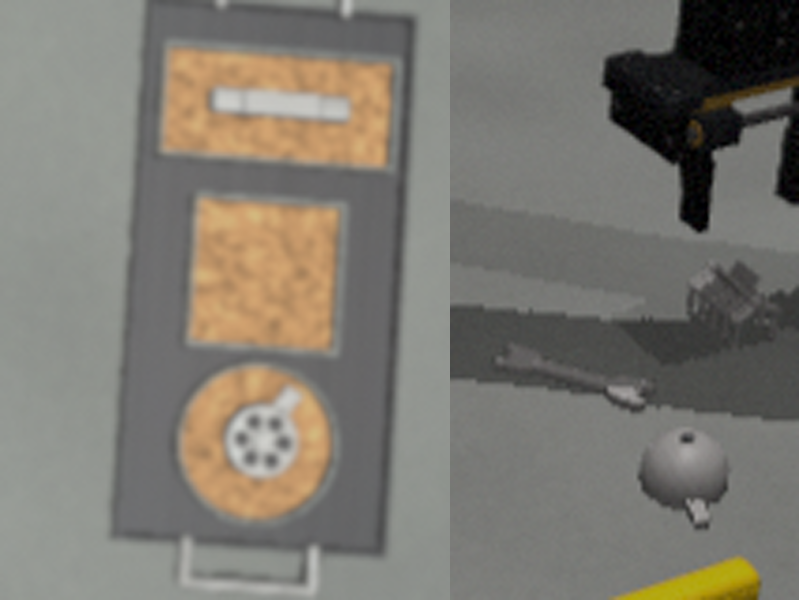

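The round clip is right way up and centred (crop (261,440) against tray (256,442); parallax accounts for most of the offset). The claw is under the gripper, so going down.

>>> carry_out:
  steps:
    - [[-0.27, 0, 2, 0, 0, 0], [-0.27, 0, 4, 0, 0, 0], [-0.27, 0, 6, 0, 0, 0], [-0.27, 0, 7.5, 0, 0, 0], [-0.27, 0, 8.1, 0, 0, 0], [-0.27, 0, 8.2, 0, 0, 0], [-0.27, 0, 8.2, 0, 0, 0]]

```text
time: 13.6
ee_pos: [0.4408, 0.3052, 0.0058]
eef_rot: [0.047, 0.999, 0.0, 0.0]
ft_force: [-0.1, 0.9, 0.3]
width: 0.0699
grip_force: 0.0
```

>>> carry_out:
  steps:
    - [[0, 0, 0, 0, 0, 0], [0, 0, 0, 0, 0, 0], [0, 0, 0, 0, 0, 0], [0, 0, 0, 0, 0, 0], [0, 0, 0, 0, 0, 0], [0, 0, 0, 0, 0, 0], [0, 0, 0, 0, 0, 0]]
  hand: 1
  squeeze: 20

```text
time: 14.18
ee_pos: [0.4404, 0.3052, 0.0052]
eef_rot: [0.046, 0.999, 0.0, 0.0]
ft_force: [-0.5, -0.7, 2.3]
width: 0.0359
grip_force: 19.9
```

```bash
python3 go.py .512 -.2223 .09 84.7
```

```text
t 14.18 pos [0.4404 0.3052 0.0052] yang 84.68 w 0.0359 F [-0.5 -0.7  2.3] j7 0.75
shift [-12.02 -51.86  -8.49] turn [ 0.  0. -0.]
```

>>> carry_out:
  steps:
    - [[0, 0, -3, 0, 0, 0], [0, 0, -6, 0, 0, 0], [0, 0, -8.5, 0, 0, 0], [-1.6, -7, -9.5, 0, 0, 0], [-3.2, -14, -9.5, 0, 0, 0], [-4.8, -21, -9.5, 0, 0, 0], [-6.4, -28, -9.5, 0, 0, 0], [-8, -35, -9.5, 0, 0, 0], [-9.6, -42, -9.5, 0, 0, 0], [-11, -47, -9.5, 0, 0, 0], [-12, -51.9, -8.5, 0, 0, 0], [-12, -51.9, -8.5, 0, 0, 0], [-12, -51.9, -8.5, 0, 0, 0], [-12, -51.9, -8.5, 0, 0, 0], [-12, -51.9, -8.5, 0, 0, 0], [-12, -51.9, -8.5, 0, 0, 0], [-12, -51.9, -8.5, 0, 0, 0], [-12, -51.9, -8.5, 0, 0, 0], [-12, -51.9, -8.5, 0, 0, 0]]

```text
time: 15.77
ee_pos: [0.5116, -0.2219, 0.0897]
eef_rot: [0.046, 0.999, 0.0, -0.0]
ft_force: [1.2, 0.4, 0.1]
width: 0.0359
grip_force: 19.9
```

```bash
python3 go.py .512 -.2223 .0135 84.7
```

```text
t 15.77 pos [ 0.5116 -0.2219  0.0897] yang 84.7 w 0.0359 F [1.2 0.4 0.1] j7 1.88
shift [-0.05 -0.05  7.62] turn [ 0.001 -0.001  0.   ]
```

>>> carry_out:
  steps:
    - [[0, 0, 2.5, 0, 0, 0], [0, 0, 5, 0, 0, 0], [0, 0, 6.5, 0, 0, 0], [0, 0, 7.2, 0, 0, 0], [0, 0, 7.5, 0, 0, 0], [0, 0, 7.6, 0, 0, 0], [0, 0, 7.6, 0, 0, 0]]

```text
time: 16.35
ee_pos: [0.5124, -0.2223, 0.0148]
eef_rot: [0.046, 0.999, 0.0, 0.001]
ft_force: [0.8, 0.1, -0.9]
width: 0.0358
grip_force: 19.9
```

>>> carry_out:
  steps:
    - [[0, 0, 0.05, 0, 0, 0], [0, 0, 0.1, 0, 0, 0], [0, 0, 0.1, 0, 0, 0]]

```text
time: 16.6
ee_pos: [0.5121, -0.2227, 0.0136]
eef_rot: [0.046, 0.999, -0.0, 0.001]
ft_force: [-0.2, 0.7, -0.2]
width: 0.0357
grip_force: 19.9
```

>>> carry_out:
  steps:
    - [[0, 0, 0.05, 0, 0, 0], [0, 0, 0.1, 0, 0, 0], [0, 0, 0.1, 0, 0, 0]]

```text
time: 16.85
ee_pos: [0.5121, -0.2227, 0.0132]
eef_rot: [0.046, 0.999, 0.0, 0.0]
ft_force: [-3.9, 2.1, 12.2]
width: 0.0362
grip_force: 19.9
```

>>> carry_out:
  steps:
    - [[0, 0, 0, 0, 0, 0], [0, 0, 0, 0, 0, 0], [0, 0, 0, 0, 0, 0], [0, 0, 0, 0, 0, 0], [0, 0, -1, 0, 0, 0], [0, 0, -3, 0, 0, 0], [0, 0, -6, 0, 0, 0], [0, 0, -10, 0, 0, 0], [0, 0, -14, 0, 0, 0], [0, 0, -14, 0, 0, 0]]
  hand: -0.05

```text
time: 17.68
ee_pos: [0.5152, -0.2244, 0.1608]
eef_rot: [0.047, 0.999, -0.001, 0.006]
ft_force: [1.5, -1.4, 0.5]
width: 0.0457
grip_force: 0.0
```

```bash
python3 go.py .44 .1 .16 84.7
```

```text
t 17.68 pos [ 0.5152 -0.2244  0.1608] yang 84.64 w 0.0457 F [ 1.5 -1.4  0.5] j7 1.87
shift [10.51 31.59 -0.1 ] turn [-0.002  0.011 -0.001]
```

Moving the arm aside for the final check.

>>> carry_out:
  steps:
    - [[10, 31, 0, 0, 0, 0], [10, 31, 0, 0, 0, 0], [10, 31, 0, 0, 0, 0], [10, 31, 0, 0, 0, 0], [10, 31, 0, 0, 0, 0], [10, 31, 0, 0, 0, 0], [10, 31, 0, 0, 0, 0], [10, 31, 0, 0, 0, 0], [10, 31, 0, 0, 0, 0], [10, 31, 0, 0, 0, 0], [10, 31, 0, 0, 0, 0], [10, 31, 0, 0, 0, 0]]

```text
time: 18.68
ee_pos: [0.4412, 0.094, 0.1523]
eef_rot: [0.047, 0.999, -0.0, 0.0]
ft_force: [-1.0, -0.2, 0.6]
width: 0.0462
grip_force: 0.0
```

```bash
python3 - <<'E'
from h import *
a=r.camera('top')[:,:,::-1];b=r.camera('scene')[:,:,::-1]
A=cv2.resize(a[125:285,310:420],(412,600),interpolation=cv2.INTER_CUBIC);B=cv2.resize(b[185:350,60:166],(385,600),interpolation=cv2.INTER_CUBIC)
cv2.imwrite('pics/m4.png',np.hstack([A,B]))
E
```

```text
(no output)
```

View pics/m4.png

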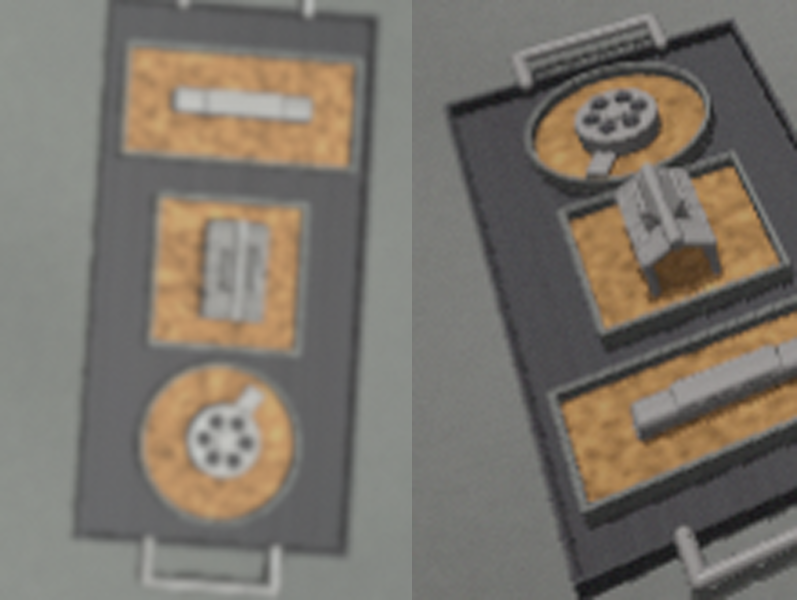

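All three clips lie upright and centred in their inserts: bar (243,104), claw (235,270), round (222,440), with small offsets that fit parallax. Handing in.

```bash
python3 -c "
from bench import r
print(r.close_job())"
```

```text
the job is handed in; nothing more can be done
None
```

The job is handed in at about 19 s: all three clips lie flat and right way up within a few mm of the middle of their own inserts (bar in long, round in round, claw in square), and the arm made no contact with the bell, spanner, phone or tractor.

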